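Unlock the small drawer cabinet with the blue service key

ROBOT

A 6-joint arm with a two-finger parallel gripper is mounted at the origin on a cart in front of the work surface, level with it; the furniture and walls round the work are solid. World frame = base frame: x ahead of the robot, y to its left, z up, the work surface at z = 0. Lengths are in m, angles in rad, forces in N, time in s.
With the tool pointing down it reaches from about 0.25 to 0.725 m from the base axis. Payload 4 kg.
Tool frame: the origin (TCP) lies midway between the tips of the shut fingers; the grasp point (between the pads) lies 19 mm behind it; z points along the fingers, y is the line along which they close (so a half turn about z gives the same grasp; the last joint's range is limited). The gripper opens to 85 mm and grips with 20 to 120 N. Pads are 22 mm wide; open, the fingers measure 114 mm over their backs; the gripper's body (76 mm by 85 mm) begins 54 mm behind the grasp point. The pads swing forward as they close: fully open they stand 13 mm farther back than shut.
Start: joints at [1.282, 0.241, 0.005, 1.335, 0, 1.571], TCP at [0.142, 0.479, 0.231] pointing down, gripper open.
Joint ranges: [-2.72, 2.72], [-1.05, 1.87], [-1.09, 1.28], [-1.99, 2.15], [-1.42, 1.44], [-3.14, 3.14]. Speed limits (rad/s): [2.79, 2.79, 3.14, 3.14, 3.14, 3.14].

INTERFACE

Orientations are given as a unit quaternion [x, y, z, w].
In Python, from workcell import bot gives the robot as it stands.
- The arm moves only by the tool move_arm, never from a script. Its argument "motion" is a list of rows, each an object of numbers: "x", "y", "z": the shift along the tool's x, y, z in cm; "yaw": the turn about the tool's z in degrees. A call has 1 to 20 rows; each row is the pose to reach, as a shift and turn from the pose commanded when the call began, along the tool's axes at that moment; what a row does not reach only later rows make up. A row lasts 1/8 s, in which the tool goes at most 62.5 mm and 10.7 degrees, less where a joint would pass 70% of its speed; a pose out of reach is approached as far as the arm can. A call with a gripper value outside its range is refused whole. "gripper" is the opening, from -1 (shut) to 1 (fully open), set as the call begins (left out, the last holds). The fingers move at their own pace and stop on an object; the grip force is fixed at half the most. Time passes only in rows, so rows that repeat a pose let the fingers close. It gives the time, the measured TCP pose, the force, the opening and the grip force at its end, in the units of the state.
- bot.get_obs(): the state, without advancing time (a new reading comes with each control period).
- bot.camera(name): name is "scene" or "top"; returns the picture (400x640x3 uint8, blue, green, red); there is no depth.
- bot.camera_model(name): a dict with "K" (3x3 intrinsics, pixels), "world_from_camera" (4x4, takes a point from camera to world coordinates). Camera axes: x right, y down, z forward; pixel columns grow to the right and rows downward; lengths in m; the calibration is good to about 2 mm. A picture is of the moment at which its call begins. camera_model takes no time and is no camera call.
- bot.job_done(): hands the job in; it is judged then, once.
Trained networks look in the newest picture that a camera, given by its name, has taken for a name from the list of things; names that differ only in an ending like _2 or _b are one class to them, and where a whole thing is asked for, a point or a joint stands for the part that bears it (a point fixed in the world has none). Each returns a list of dicts, best first, with "score" (0 to 1); they miss things now and then, are a little off and sometimes report something else, mostly with a low value. They report only what shows in the picture. A call takes as long as a camera call.
- bot.cut_out(camera, name): "mask" (400x640 bool, what is visible of it) and "centre" ([row, column] in pixels, amid what is visible of it).
The state is a dict: "clock": time; "joint_pos": joint angles; "joint_vel": joint speeds; "tau": joint torques, N m; "eef_pos": TCP position; "tool_rot": TCP orientation; "ft_force": force on the tool from outside, world axes, zero at the start; "ft_torque": the same for the moment, N m; "grip_width": finger opening in m; "grasp_force": force on a finger pad.
Only numpy, scipy, OpenCV 4.12 (cv2) and the standard library are available. Lean on these libraries where they do the work, as an engineer would, in place of code of your own. Each camera call takes 0.05 s, during which the arm holds its last target. There are 200 camera calls.

TASK

Take the blue-headed key out of the wooden key stand, push it fully home in the lock on top of the small grey cabinet (the lock with the blue collar), and only then turn it clockwise until the bolt lets go and the drawer springs open. Leave the key in the lock and let go of it; leave the red key in its stand.

Things in the scene. Friction and masses are not known exactly. Their poses are not given: they have to be found in the camera images.
- blue_key_bow (a point): Centre of the blue head of the right key (loose, 60 g), upright in a slot of a fixed wooden stand, 36 mm high. Head: flat plate 36 mm wide (own x), 10 thick (own y, pinch here), 34 tall (z up). A 42 x 12 x 8 mm shoulder bar, underside 34 mm below this point, rests on the stand. Blade below it: 19 wide along x, 6 thick, tip 60 mm below this point. Half a turn about z makes no difference.
- keyway (a point): Centre of the slot's mouth, in the top of a brass plug in a blue collar, 83 mm above the table, on a fixed grey cabinet 130 x 130 mm. z up, x along the slot (turns with the plug). Slot 22.5 x 9, 30 mm deep; sloping lead-in, 32.5 x 19 at the top. Key fully home: its shoulder rests on the plug, head centre 34 mm above this point. Plug turns clockwise from above to a stop at 69 degrees and stays put.
- drawer (a joint): Travel of the drawer in the cabinet's front, m: 0 shut, 0.035 out. It springs out towards the robot by itself when the plug has turned about 45 to 60 degrees. The plug turns with light friction (0.05 N m); the key has some 10 degrees of play in the slot, so turn the key about 80 degrees in all. The plug's axis is vertical through the keyway's centre.
- red_key_bow (a point): Centre of the red head of the wrong key, to be left alone: sizes as the blue one, but its blade is 24 mm wide and does not enter the lock. It stands upright in the other slot of the stand, 66 mm from the blue key, both heads in line along the stand (140 x 50 mm); either may be on the left.

How it is judged:
By the outcome, as a careful person would: the job done as asked, in the order asked, and still so for the second after the job is handed in, with the robot touching nothing.
It also fails if it takes over 42 s, if anything falls off the work surface, if the arm or the gripper's body presses on something with over 40 N, if the wrist force passes 120 N, or if a joint passes its speed limit or range.

## Working session

There is one attempt and no reset: what is moved stays moved. The work goes in short steps, Python scripts to look and compute and a tool call to move; the robot and the scene stay as the last step left them, time stands still between calls to the robot, and variables do not carry over. Pictures are saved under pics/ and viewed, at most 10 in all, crops included, and the job is handed in when it is done.

Besides the shell and the picture viewer there is one more tool, called after ">>>" as name([rows], argument=value, ...), one row to a line, values as JSON. move_arm: Moves the arm, as the interface text tells. Its arguments: {"type":"object","properties":{"motion":{"type":"array"},"gripper":{"type":"number"}},"required":["motion"]}

```bash
mkdir -p pics
cat > h.py <<'E'
import numpy as np, cv2
from workcell import bot
def ray(cam,rc):
    m=bot.camera_model(cam);K=np.array(m["K"]);T=np.array(m["world_from_camera"])
    d=T[:3,:3]@np.linalg.solve(K,[rc[1],rc[0],1.]);return T[:3,3],d
def at_z(cam,rc,z):
    o,d=ray(cam,rc);return o+d*(z-o[2])/d[2]
def proj(cam,p):
    m=bot.camera_model(cam);T=np.linalg.inv(np.array(m["world_from_camera"]))
    q=np.array(m["K"])@(T[:3,:3]@np.array(p)+T[:3,3]);return q[:2]/q[2]
E
python3 - <<'E'
from h import *
for c in("scene","top"):
    cv2.imwrite(f"pics/{c}0.png",bot.camera(c)); print(c,ray(c,(200,320)))
    for n in("blue_key_bow","red_key_bow","drawer"):
        print(n,[(round(r["score"],2),np.round(r["centre"],1)) for r in bot.cut_out(c,n)[:2]])
        for r in bot.cut_out(c,n)[:1]:
            if 'key' in n: print(at_z(c,r["centre"],.078 if 'blue' in n else .07), cv2.minAreaRect(np.argwhere(r["mask"]).astype(np.float32)[:,::-1].copy()))
o=bot.get_obs();print(o["clock"],o["eef_pos"],o["tool_rot"])
E
```

```text
scene (array([-0.13988767, -0.19881274,  0.62648918]), array([ 0.70154448,  0.45429002, -0.54937951]))
blue_key_bow [(0.54, array([195.1, 242.9]))]
[0.48992938 0.39171376 0.078     ] ((245.4655303955078, 194.58621215820312), (18.145105361938477, 22.49053382873535), 3.3664605617523193)
red_key_bow [(0.59, array([199.3, 273.8]))]
[0.5215896  0.33911891 0.07      ] ((274.0, 199.0), (24.0, 18.0), 90.0)
drawer [(0.62, array([248.8, 366. ])), (0.22, array([198.1, 274.2]))]
top (array([0.3634405 , 0.26468843, 0.91200801]), array([ 0.19710024, -0.04402721, -0.97941916]))
blue_key_bow [(0.66, array([223.3, 242.6]))]
[0.50856821 0.41047374 0.078     ] ((243.57191467285156, 221.55821228027344), (8.772623062133789, 18.455612182617188), 65.55604553222656)
red_key_bow [(0.65, array([209.6, 268.7]))]
[0.53119314 0.34805618 0.07      ] ((269.0000305175781, 209.5), (8.9442720413208, 17.441329956054688), 63.43495178222656)
drawer [(0.55, array([201.3, 361.2]))]
0.7 [0.14239914 0.4792905  0.2313326 ] [ 1.43896323e-01  9.89592768e-01  2.72380972e-05 -9.26370772e-07]
```

View pics/scene0.png

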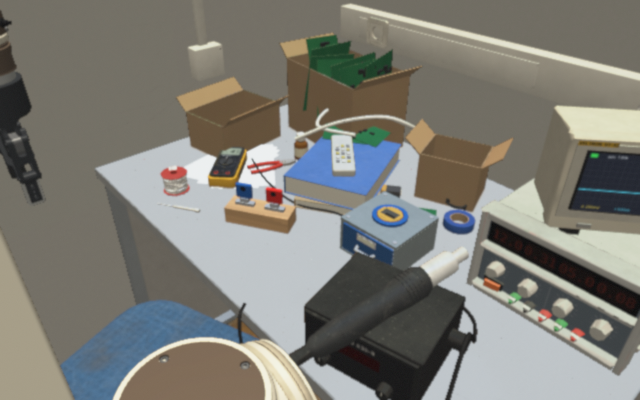

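View pics/top0.png

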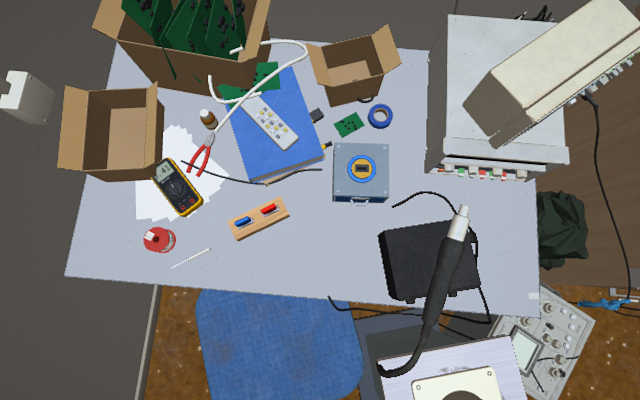

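The scene view shows the blue key at about (243,192), the red key at (274,197) and the lock collar at (390,215). In the top view they are at (243,221), (268,209) and (362,168). Next I'll refine these by triangulation and an enlarged crop.

Run:
```python
from h import *
im={c:bot.camera(c) for c in("scene","top")}
c={}
def tri(a,b):
    (o1,d1),(o2,d2)=ray("scene",a),ray("top",b)
    s=np.linalg.lstsq(np.c_[d1,-d2],o2-o1,rcond=None)[0]
    p,q=o1+s[0]*d1,o2+s[1]*d2;return np.round((p+q)/2,4),np.round(np.linalg.norm(p-q),4)
boxes={"scene":{"b":(180,205,230,256),"r":(185,212,262,286),"collar":(198,232,365,415)},"top":{"b":(208,235,230,256),"r":(198,222,256,284),"collar":(148,190,340,384)}}
for cam in im:
    hsv=cv2.cvtColor(im[cam],cv2.COLOR_BGR2HSV)
    for k,(r0,r1,c0,c1) in boxes[cam].items():
        h=hsv[r0:r1,c0:c1].astype(int)
        s=h[...,1]>150
        m=s&((h[...,0]>95)&(h[...,0]<125) if k!="r" else ((h[...,0]<6)|(h[...,0]>172)))
        pts=np.argwhere(m)+[r0,c0]
        n,l,st,ce=cv2.connectedComponentsWithStats(m.astype(np.uint8))
        i=1+np.argmax(st[1:,4]);pts=np.argwhere(l==i)+[r0,c0]
        P=pts[:,::-1].astype(np.float32).copy()
        if k=="collar":
            e=cv2.fitEllipse(cv2.convexHull(P));ctr=e[0][::-1];print(cam,k,e)
        else:
            e=cv2.minAreaRect(P);ctr=pts.mean(0);print(cam,k,len(P),ctr,e)
        c[cam,k]=ctr
for k in"b","r","collar":print(k,tri(c["scene",k],c["top",k]),at_z("top",c["top",k],.083 if k=="collar" else .07),at_z("scene",c["scene",k],.083 if k=="collar" else .07))
t=im["top"]
a=cv2.resize(t[145:210,330:395],None,fx=6,fy=6,interpolation=cv2.INTER_CUBIC)
b=cv2.resize(t[190:255,225:290],None,fx=6,fy=6,interpolation=cv2.INTER_CUBIC)
cv2.imwrite("pics/crop1.png",np.hstack([a,b]))
```

```text
scene b 145 [189.88965517 243.62758621] ((243.5, 189.5), (13.0, 13.0), 90.0)
scene r 180 [194.91111111 273.78333333] ((274.0, 195.5), (15.0, 14.0), 90.0)
scene collar ((389.58477783203125, 215.12135314941406), (20.503902435302734, 35.0785026550293), 95.38018035888672)
top b 83 [221.37349398 242.34939759] ((242.50001525878906, 221.50001525878906), (5.813776969909668, 15.652474403381348), 63.43495178222656)
top r 85 [208.75294118 268.4       ] ((268.3000183105469, 209.10003662109375), (5.81377649307251, 14.758047103881836), 63.43495178222656)
top collar ((361.29205322265625, 168.3123321533203), (27.437307357788086, 28.15038299560547), 116.98727416992188)
b (array([0.5145, 0.4117, 0.0704]), np.float64(0.0003)) [0.51449666 0.41184657 0.07      ] [0.5150639  0.41196351 0.07      ]
r (array([0.5332, 0.3482, 0.0709]), np.float64(0.0003)) [0.5332898  0.34844759 0.07      ] [0.53440539 0.34901061 0.07      ]
collar (array([0.5893, 0.1181, 0.0786]), np.float64(0.0)) [0.58807939 0.11882057 0.083     ] [0.58334543 0.11549021 0.083     ]
```

View pics/crop1.png

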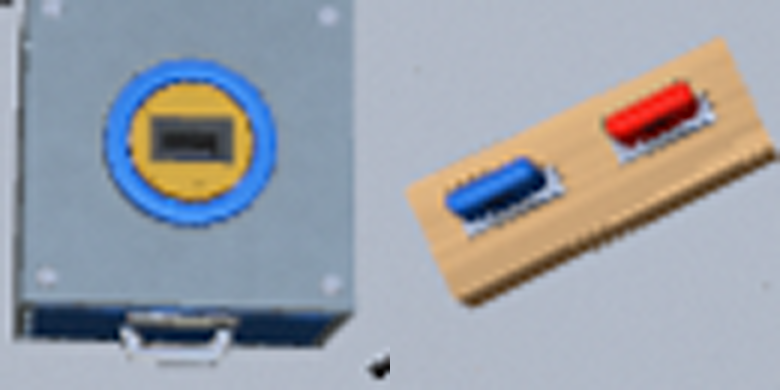

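The crop shows the slot centred at about (361.7,168.3), nearly horizontal in the image. The blue and red heads are in line and 66 mm apart, as specified. Next I'll measure the slot direction and test the yaw sign with a first approach.

Run:
```python
from h import *
t=bot.camera("top");f=8
r0,c0=156,349
p=cv2.resize(t[r0:182,c0:375],None,fx=f,fy=f,interpolation=cv2.INTER_CUBIC)
h=cv2.cvtColor(p,cv2.COLOR_BGR2HSV).astype(int)
w=lambda q,z=.083:at_z("top",((q[1]+.5)/f-.5+r0,(q[0]+.5)/f-.5+c0),z)
n,l,st,ce=cv2.connectedComponentsWithStats(((h[...,1]<120)&(h[...,2]<140)).astype(np.uint8))
i=1+np.argmax(st[1:,4]);P=np.argwhere(l==i)[:,::-1].astype(np.float32).copy()
W=np.array([w(q)[:2]*1000 for q in P],np.float32)
print("slot",cv2.minAreaRect(W),cv2.boxPoints(cv2.minAreaRect(W)))
ev,V=np.linalg.eigh(np.cov(W.T));print(W.mean(0),np.degrees(np.arctan2(V[1,1],V[0,1])))
y=(h[...,0]>12)&(h[...,0]<30)&(h[...,1]>130)
Y=np.array([w(q)[:2]*1000 for q in cv2.convexHull(np.argwhere(y)[:,::-1].astype(np.int32).copy())[:,0]],np.float32)
print("plug",cv2.fitEllipse(Y))
```

```text
Traceback (most recent call last):
  File "h.py", line 7, in at_z
    o,d=ray(cam,rc);return o+d*(z-o[2])/d[2]
        ~~~^^^^^^^^
  File "h.py", line 4, in ray
    m=bot.camera_model(cam);K=np.array(m["K"]);T=np.array(m["world_from_camera"])
ValueError: time passes only in moves, steps and waits
```

>>> move_arm([
  {"yaw":10},
  {"yaw":10},
], gripper=1)

```text
invalid input at $.motion[0]: expected keys x, y, z, yaw
```

```bash
python3 -c "
from h import *
o=bot.get_obs();print(o['joint_pos'],o['clock'],o['tool_rot'],o['eef_pos'])"
```

```text
[1.28198785e+00 2.40590001e-01 4.99521104e-03 1.33517908e+00
 1.46265561e-05 1.57074989e+00] 0.85 [ 1.43879919e-01  9.89595154e-01  1.21653976e-05 -5.62088458e-06] [0.1424025  0.47929868 0.23130963]
```

```bash
python3 - <<'E'
s=open('h.py').read().replace("bot.camera_model(cam)","cm(cam)").replace("def ray","import functools\n@functools.lru_cache\ndef cm(c): return bot.camera_model(c)\ndef ray",1)
open('h.py','w').write(s)
E
cat > slot.py <<'E'
from h import *
t=bot.camera("top");f=8
r0,c0=156,349
p=cv2.resize(t[r0:182,c0:375],None,fx=f,fy=f,interpolation=cv2.INTER_CUBIC)
h=cv2.cvtColor(p,cv2.COLOR_BGR2HSV).astype(int)
w=lambda q,z=.083:at_z("top",((q[1]+.5)/f-.5+r0,(q[0]+.5)/f-.5+c0),z)
n,l,st,ce=cv2.connectedComponentsWithStats(((h[...,1]<120)&(h[...,2]<140)).astype(np.uint8))
i=1+np.argmax(st[1:,4]);P=np.argwhere(l==i)[:,::-1].astype(np.float32).copy()
W=np.array([w(q)[:2]*1000 for q in P],np.float32)
print("slot",cv2.minAreaRect(W),cv2.boxPoints(cv2.minAreaRect(W)))
ev,V=np.linalg.eigh(np.cov(W.T));print(W.mean(0),np.degrees(np.arctan2(V[1,1],V[0,1])))
y=(h[...,0]>12)&(h[...,0]<30)&(h[...,1]>130)
Y=np.array([w(q)[:2]*1000 for q in cv2.convexHull(np.argwhere(y)[:,::-1].astype(np.int32).copy())[:,0]],np.float32)
print("plug",cv2.fitEllipse(Y))
E
python3 slot.py
```

```text
slot ((589.1731567382812, 117.93575286865234), (32.2712287902832, 18.890121459960938), 78.760498046875) [[576.7642  103.95055]
 [595.29205 100.26866]
 [601.5821  131.92096]
 [583.05426 135.60284]]
[589.2398  118.00958] 78.56856547297629
plug ((588.428466796875, 118.4121322631836), (46.65951156616211, 46.88664245605469), 76.77372741699219)
```

>>> move_arm([
  {"x":0,"y":0,"z":0,"yaw":10},
  {"x":0,"y":0,"z":0,"yaw":20},
], gripper=1)

```text
clock: 1.15
eef_pos: [0.1424, 0.4793, 0.2313]
tool_rot: [0.316, 0.949, 0.0, -0.0]
ft_force: [-0.5, 0.2, 0.1]
grip_width: 0.0852
grasp_force: 0.0
```

```bash
python3 -c "
from h import *
o=bot.get_obs();print(o['joint_pos'],o['clock'],o['tool_rot'],o['eef_pos'])"
```

```text
[1.28196120e+00 2.40584406e-01 5.00062221e-03 1.33519534e+00
 3.92557130e-05 1.92561286e+00] 1.15 [ 3.16299178e-01  9.48659491e-01  7.94689754e-06 -1.99008116e-05] [0.14240699 0.47929329 0.2313145 ]
```

>>> move_arm([
  {"x":-2.5,"y":1.2,"z":0,"yaw":-10.5},
  {"x":-5,"y":2.5,"z":0,"yaw":-21},
  {"x":-7.5,"y":3.7,"z":0,"yaw":-31.5},
  {"x":-10,"y":5,"z":0,"yaw":-42},
  {"x":-12.5,"y":6.2,"z":1,"yaw":-52.5},
  {"x":-15,"y":7.5,"z":2,"yaw":-63},
  {"x":-17.5,"y":8.7,"z":3,"yaw":-73.5},
  {"x":-20,"y":10,"z":4,"yaw":-84},
  {"x":-22.5,"y":11.2,"z":5,"yaw":-94.5},
  {"x":-25,"y":12.5,"z":6,"yaw":-105},
  {"x":-27.5,"y":13.7,"z":7,"yaw":-115},
  {"x":-30,"y":15,"z":7,"yaw":-125},
  {"x":-32,"y":16,"z":7,"yaw":-135},
  {"x":-33.8,"y":16.9,"z":7,"yaw":-143.4},
  {"x":-33.8,"y":16.9,"z":7,"yaw":-143.4},
  {"x":-33.8,"y":16.9,"z":7,"yaw":-143.4},
], gripper=1)

```text
clock: 3.15
eef_pos: [0.5138, 0.4138, 0.1611]
tool_rot: [0.803, -0.597, -0.0, 0.0]
ft_force: [-0.1, 1.1, -0.6]
grip_width: 0.0858
grasp_force: 0.0
```

```bash
cat > go.py <<'E'
import sys
from h import *
from scipy.spatial.transform import Rotation as R
o=bot.get_obs();M=R.from_quat(o["tool_rot"]).as_matrix();p=np.array(o["eef_pos"])
a=list(map(float,sys.argv[1:]))
print("joints",np.round(o["joint_pos"],3),"tilt",np.round(M[:,2],4),"tool x deg",np.degrees(np.arctan2(M[1,0],M[0,0])))
print("cm",np.round(100*M.T@(np.array(a[:3])-p),2),"yaw",(-(a[3]-np.degrees(np.arctan2(M[1,0],M[0,0])))+180)%360-180)
E
python3 go.py .5145 .4117 .051 286.5
```

```text
joints [ 0.678  0.597  0.364  1.339  0.    -1.185] tilt [-1.e-03 -3.e-04 -1.e+00] tool x deg -73.24856374730483
cm [ 2.200e-01 -1.000e-02  1.101e+01] yaw 0.25143625269515724
```

>>> move_arm([
  {"x":0.2,"y":0,"z":3,"yaw":0.3},
  {"x":0.2,"y":0,"z":6,"yaw":0.3},
  {"x":0.2,"y":0,"z":9,"yaw":0.3},
  {"x":0.2,"y":0,"z":11,"yaw":0.3},
  {"x":0.2,"y":0,"z":11,"yaw":0.3},
  {"x":0.2,"y":0,"z":11,"yaw":0.3},
])

```text
clock: 3.9
eef_pos: [0.5151, 0.4126, 0.0525]
tool_rot: [0.802, -0.598, 0.0, -0.001]
ft_force: [-0.6, -0.4, 0.7]
grip_width: 0.0858
grasp_force: 0.0
```

>>> move_arm([
  {"x":0,"y":0,"z":0,"yaw":0},
  {"x":0,"y":0,"z":0,"yaw":0},
  {"x":0,"y":0,"z":0,"yaw":0},
  {"x":0,"y":0,"z":0,"yaw":0},
  {"x":0,"y":0,"z":0,"yaw":0},
  {"x":0,"y":0,"z":0,"yaw":0},
], gripper=-1)

```text
clock: 4.65
eef_pos: [0.5154, 0.4119, 0.0515]
tool_rot: [0.801, -0.598, 0.0, -0.0]
ft_force: [1.0, -0.6, 1.3]
grip_width: 0.0096
grasp_force: 58.4
```

Gripped at 9.6 mm with little side force. Lifting straight up.

>>> move_arm([
  {"x":0,"y":0,"z":-1.5,"yaw":0},
  {"x":0,"y":0,"z":-4,"yaw":0},
  {"x":0,"y":0,"z":-7,"yaw":0},
  {"x":0,"y":0,"z":-11,"yaw":0},
  {"x":0,"y":0,"z":-14,"yaw":0},
  {"x":0,"y":0,"z":-14,"yaw":0},
  {"x":0,"y":0,"z":-14,"yaw":0},
])

```text
clock: 5.52
eef_pos: [0.5147, 0.4116, 0.1908]
tool_rot: [0.802, -0.598, -0.0, 0.001]
ft_force: [-0.6, -0.3, -1.5]
grip_width: 0.0094
grasp_force: 58.8
```

```bash
python3 go.py .5888 .1182 .18 258.7; python3 -c "
from h import *
s=bot.camera('scene');cv2.imwrite('pics/s2.png',cv2.resize(s[110:240,180:310],None,fx=4,fy=4))"
```

```text
joints [ 0.674  0.584  0.419  1.407  0.    -1.185] tilt [-9.e-04 -6.e-04 -1.e+00] tool x deg -73.44100110161224
cm [30.23  1.26  1.09] yaw 27.858998898387767
```

View pics/s2.png

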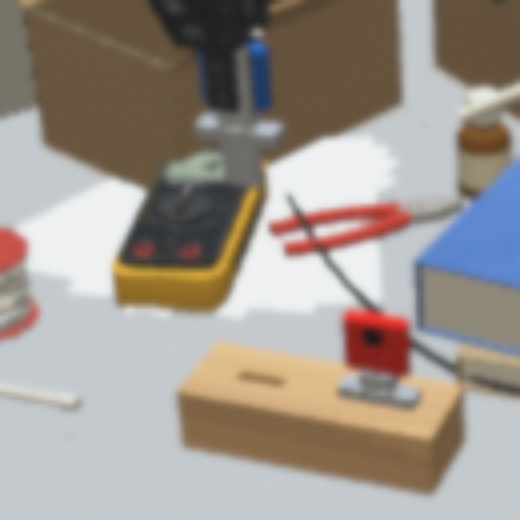

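The blue key hangs upright between the pads and the red key still stands. Carrying it over the lock.

>>> move_arm([
  {"x":2,"y":0.1,"z":0,"yaw":2},
  {"x":6,"y":0.2,"z":0,"yaw":5},
  {"x":10,"y":0.4,"z":0,"yaw":9},
  {"x":14,"y":0.6,"z":0,"yaw":13},
  {"x":18,"y":0.8,"z":0,"yaw":17},
  {"x":22,"y":0.9,"z":0,"yaw":21},
  {"x":26,"y":1.1,"z":0.5,"yaw":25},
  {"x":29,"y":1.2,"z":1,"yaw":27.9},
  {"x":30.2,"y":1.25,"z":1,"yaw":27.9},
  {"x":30.2,"y":1.25,"z":1,"yaw":27.9},
  {"x":30.2,"y":1.25,"z":1,"yaw":27.9},
  {"x":30.2,"y":1.25,"z":1,"yaw":27.9},
])

```text
clock: 7.08
eef_pos: [0.5891, 0.1201, 0.1815]
tool_rot: [-0.634, 0.773, 0.0, 0.0]
ft_force: [-0.6, 0.4, -0.8]
grip_width: 0.0092
grasp_force: 58.8
```

```bash
python3 go.py .5888 .1182 .15 258.7
python3 - <<'E'
from h import *
s=bot.camera('scene');t=bot.camera('top')
cv2.imwrite('pics/s3.png',np.hstack([cv2.resize(s[140:260,330:450],None,fx=3,fy=3),cv2.resize(t[110:230,300:420],None,fx=3,fy=3)]))
o=bot.get_obs();h=np.array(o["eef_pos"])+[0,0,.019]
# where blade tip and head centre should show in crop
for q in(h,h-[0,0,.034],h-[0,0,.06],[.5888,.1182,.083]): print((proj("scene",q)-[330,140])*3)
E
```

```text
joints [ 0.201  0.465  0.199  1.304  0.    -1.174] tilt [ 3.e-04  3.e-04 -1.e+00] tool x deg -101.23763515689447
cm [ 0.19 -0.01  3.15] yaw 0.06236484310556989
[193.14353952  52.35886587]
[188.10379242 102.9650973 ]
[184.38798381 140.2771026 ]
[178.80729274 219.78623951]
```

View pics/s3.png

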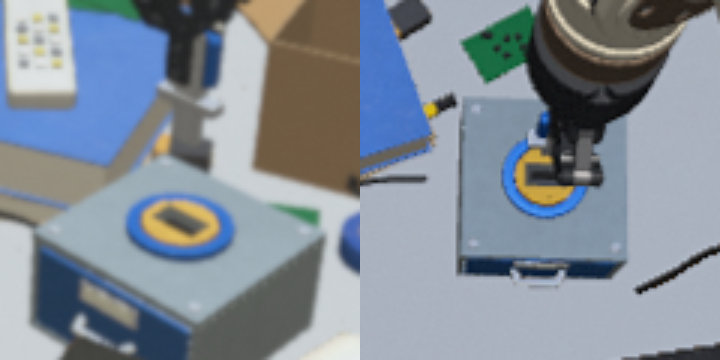

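The key hangs level over the lock and the slot shows at crop (180,217), within 1 px of the prediction. The dark patch below the blade is the background item by the book. Lowering.

>>> move_arm([
  {"x":0.1,"y":0,"z":2,"yaw":0},
  {"x":0.1,"y":0,"z":4,"yaw":0},
  {"x":0.1,"y":0,"z":5.4,"yaw":0},
  {"x":0.1,"y":0,"z":5.4,"yaw":0},
  {"x":0.1,"y":0,"z":5.4,"yaw":0},
  {"x":0.1,"y":0,"z":5.4,"yaw":0},
])

```text
clock: 7.92
eef_pos: [0.5897, 0.118, 0.1283]
tool_rot: [-0.634, 0.774, -0.0, 0.001]
ft_force: [-0.1, -0.0, -0.9]
grip_width: 0.0093
grasp_force: 58.8
```

```bash
python3 go.py .5888 .1182 .0985 258.7
```

```text
joints [ 0.198  0.498  0.109  1.18   0.    -1.175] tilt [ 1.9e-03  4.0e-04 -1.0e+00] tool x deg -101.34455565517989
cm [0.   0.1  2.98] yaw -0.04455565517986315
```

>>> move_arm([
  {"x":0,"y":0,"z":0.4,"yaw":0},
  {"x":0,"y":0,"z":0.8,"yaw":0},
  {"x":0,"y":0,"z":1.2,"yaw":0},
  {"x":0,"y":0,"z":1.2,"yaw":0},
])

```text
clock: 8.43
eef_pos: [0.5886, 0.1177, 0.1147]
tool_rot: [-0.634, 0.774, 0.0, -0.001]
ft_force: [-0.1, 0.1, -1.0]
grip_width: 0.0092
grasp_force: 58.8
```

>>> move_arm([
  {"x":0,"y":0,"z":0.4,"yaw":0},
  {"x":0,"y":0,"z":0.8,"yaw":0},
  {"x":0,"y":0,"z":1.2,"yaw":0},
  {"x":0,"y":0,"z":1.2,"yaw":0},
])

```text
clock: 8.93
eef_pos: [0.5886, 0.1178, 0.1027]
tool_rot: [-0.634, 0.774, 0.0, -0.0]
ft_force: [-0.6, 0.5, -0.3]
grip_width: 0.0094
grasp_force: 58.8
```

>>> move_arm([
  {"x":0,"y":0,"z":0.2,"yaw":0},
  {"x":0,"y":0,"z":0.4,"yaw":0},
  {"x":0,"y":0,"z":0.5,"yaw":0},
  {"x":0,"y":0,"z":0.5,"yaw":0},
])

```text
clock: 9.43
eef_pos: [0.589, 0.1179, 0.0985]
tool_rot: [-0.634, 0.774, -0.0, 0.0]
ft_force: [-1.0, -0.1, 0.0]
grip_width: 0.0093
grasp_force: 59.0
```

>>> move_arm([
  {"x":0,"y":0,"z":0.1,"yaw":0},
  {"x":0,"y":0,"z":0.2,"yaw":0},
  {"x":0,"y":0,"z":0.2,"yaw":0},
])

```text
clock: 9.8
eef_pos: [0.5891, 0.1179, 0.0984]
tool_rot: [-0.634, 0.774, -0.0, 0.001]
ft_force: [-4.6, -1.1, 10.4]
grip_width: 0.0094
grasp_force: 60.6
```

The key is home: 10 N of resistance with the shoulder at the expected height. Turning clockwise.

>>> move_arm([
  {"x":0,"y":0,"z":-0.1,"yaw":5},
  {"x":0,"y":0,"z":-0.1,"yaw":12},
  {"x":0,"y":0,"z":-0.1,"yaw":19},
  {"x":0,"y":0,"z":-0.1,"yaw":26},
  {"x":0,"y":0,"z":-0.1,"yaw":33},
  {"x":0,"y":0,"z":-0.1,"yaw":40},
  {"x":0,"y":0,"z":-0.1,"yaw":40},
])

```text
clock: 10.68
eef_pos: [0.5893, 0.1182, 0.0984]
tool_rot: [-0.331, 0.944, 0.0, 0.001]
ft_force: [-1.7, 1.3, 5.3]
grip_width: 0.0093
grasp_force: 59.7
```

>>> move_arm([
  {"x":0,"y":0,"z":0,"yaw":6},
  {"x":0,"y":0,"z":0,"yaw":13},
  {"x":0,"y":0,"z":0,"yaw":20},
  {"x":0,"y":0,"z":0,"yaw":27},
  {"x":0,"y":0,"z":0,"yaw":34},
  {"x":0,"y":0,"z":0,"yaw":40},
  {"x":0,"y":0,"z":0,"yaw":40},
  {"x":0,"y":0,"z":0,"yaw":40},
])

```text
clock: 11.68
eef_pos: [0.5892, 0.1184, 0.0984]
tool_rot: [0.012, 1.0, 0.001, 0.001]
ft_force: [-1.9, -0.2, 4.8]
grip_width: 0.0096
grasp_force: 59.7
```

Run:
```python
from h import *
s=bot.camera('scene');t=bot.camera('top')
cv2.imwrite('pics/s4.png',np.hstack([cv2.resize(s[140:280,320:460],None,fx=2.8,fy=2.8),cv2.resize(t[110:250,300:440],None,fx=2.8,fy=2.8)]))
o=bot.get_obs();print(o["ft_torque"],o["joint_pos"])
```

```text
[ 0.21467662  0.4204126  -0.00425397] [1.97834376e-01 5.21022615e-01 6.49672505e-02 1.11339578e+00
 9.40311396e-04 2.20965287e-01]
```

View pics/s4.png

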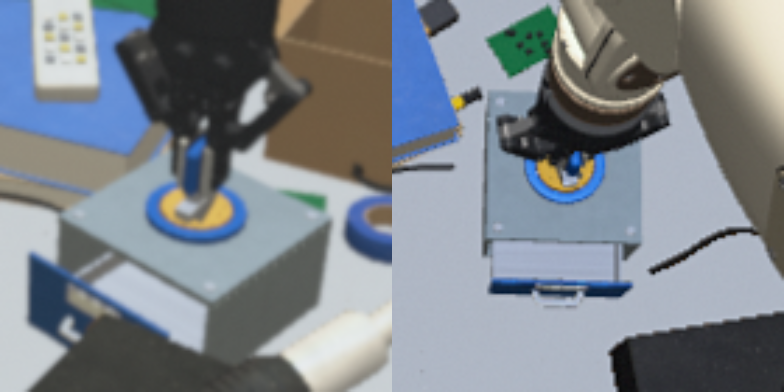

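The drawer is out by about 35 mm and the key is seated in the plug. Letting go and retreating.

>>> move_arm([
  {"x":0,"y":0,"z":0,"yaw":0},
  {"x":0,"y":0,"z":0,"yaw":0},
  {"x":0,"y":0,"z":0,"yaw":0},
  {"x":0,"y":0,"z":0,"yaw":0},
  {"x":0,"y":0,"z":-2,"yaw":0},
  {"x":0,"y":0,"z":-5,"yaw":0},
  {"x":0,"y":0,"z":-9,"yaw":0},
  {"x":0,"y":0,"z":-12,"yaw":0},
  {"x":0,"y":0,"z":-12,"yaw":0},
  {"x":0,"y":0,"z":-12,"yaw":0},
], gripper=0.2)

```text
clock: 13.02
eef_pos: [0.5886, 0.1177, 0.2164]
tool_rot: [0.012, 1.0, -0.0, -0.001]
ft_force: [0.3, 1.0, -1.0]
grip_width: 0.0511
grasp_force: 0.0
```

Run:
```python
from h import *
s=bot.camera('scene')
cv2.imwrite('pics/s5.png',cv2.resize(s[110:280,220:460],None,fx=3,fy=3))
```

```text
(no output)
```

View pics/s5.png

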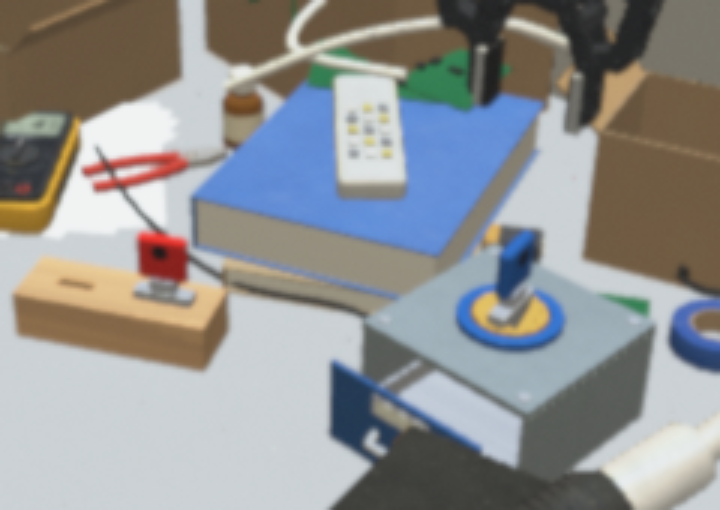

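The key stands seated in the lock at crop (512,275), the drawer is open, the red key is in its stand and the gripper is clear.

```bash
python3 -c "
from workcell import bot
print(bot.job_done())"
```

```text
the job is handed in; nothing more can be done
None
```

I handed the job in at about 13 s: the blue key was pushed fully home, then turned clockwise until the drawer sprang open, and left in the lock with the gripper clear; the red key is still in its stand.

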